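# Optics plate back on its three-ball mount

### The job

Put the optics plate (the aluminium plate with the lens barrel on its nose, not the round cover) back into the opened white unit: hold it by its handle, lower it onto the three steel balls, lens over the lone ball (the one farthest from the robot), and push it down until both side springs snap over its edges and it sits fully home and level, then let go. Do not drop it on, and leave the round cover where it is.

Things in the scene. Friction and masses are not known exactly. Their poses are not given: they have to be found in the camera images.
- plate_grip (a point): Centre of the upright black handle (40 mm along x, 18 mm along y, 52 mm tall) on the loose optics plate, 0.3 to 0.5 kg. +x to the nose with the lens barrel, z up. Plate 6 mm thick, 114 mm wide, to 80 mm ahead and 52 mm behind, a steel bar along each side edge, 90-degree V-grooves beneath. Point 50 mm above the bench at the start, 26 mm above the plate's top, 26 mm below the handle's top.
- seat (a point): Middle of the three balls on the fixed white unit (shell 220 x 270 mm, 40 mm tall), at ball-centre height, 54 mm above the bench. Balls, 20 mm diameter, 60 mm out at 0 (the lone far ball) and +-120 degrees from this point's +x; z up. With the plate home the handle centre is 47 mm straight above this point, x along x. Grooves guide it in from up to 10 mm or 10 degrees off.
- spring_l (a joint): Sprung plunger at +y of the seat (its twin at -y), in posts 92 mm tall, 89 mm off the middle: 0 m with no plate, 0.0016 with the plate home, 0.0025 at most on the way. Noses meet the plate's side bars 10 mm above home; an unpushed plate can stop 6 mm high, or one side home and tilted, handle 3 mm high. It takes about 9 N down in all, weight included, to pass; then they pull it home.
- cover_grip (a point): Bystander, to be left alone: centre of a like handle (40 x 18 mm, 52 mm tall) on a loose round aluminium cover, 96 mm diameter, 24 mm thick, 76 mm tall in all. This point is 50 mm above the bench.
Things that resemble listed ones, but are neither listed nor needed, are in the scene too. What is shaped like the part that bears plate_grip but blue or orange is not meant.

How it is judged:
On the way:
1. the optics plate, still touched by the fingers, is low over the mount (within 30 mm of its final height, 20 mm sideways) (contact force between the fingers and plate above 0.5 N and horizontal distance between plate_grip and seat below 0.02 m and z of plate_grip in the frame of seat below 0.077 m), for 0.1 s.
At the end, for the whole second after the job is handed in: The optics plate is home on the three balls under both springs: handle centre within 10 mm sideways and 3.5 mm in height of its home point, turned right within 7 degrees, level within 3.4 degrees, at rest (horizontal distance between plate_grip and seat below 0.01 m and z of plate_grip in the frame of seat between 0.0435 and 0.0505 m and angle between the x axis of plate_grip and the x axis of seat, either way round below 0.12 rad and angle between plate_grip's own z axis and vertical below 0.06 rad and linear speed of plate below 0.02 m/s); the robot touches nothing.
It fails at once if the round cover is moved more than 20 mm (distance of cover_grip from where it was at the start of the episode above 0.02 m).
It also fails if it takes over 42 s, if anything falls off the work surface, if the arm or the gripper's body presses on something with over 40 N, if the wrist force passes 120 N, or if a joint passes its speed limit or range.

### The arm

A 7-joint arm with a two-finger parallel gripper is mounted at the origin on the work surface. World frame = base frame: x ahead of the robot, y to its left, z up, the work surface at z = 0. Lengths are in m, angles in rad, forces in N, time in s.
With the tool pointing down it reaches from about 0.4 to 0.85 m from the base axis. Payload 10.4 kg.
Tool frame: the origin (TCP) lies on the centre line of the jaws, within the pads' length; the fingertips stand 17 mm ahead of it and the grasp point (between the pads) lies 2 mm behind it; z points along the fingers, y is the line along which they close (so a half turn about z gives the same grasp; the last joint's range is limited). The gripper opens to 85 mm and grips with 20 to 120 N. Pads are 22 mm wide; open, the fingers measure 114 mm over their backs; the gripper's body (76 mm by 85 mm) begins 54 mm behind the grasp point. The pads swing forward as they close: fully open they stand 13 mm farther back than shut.
Start: joints at [1.139, 0.332, -0.065, 1.46, 0.022, 1.35, -0.088], TCP at [0.248, -0.574, 0.248] pointing down, gripper open.
Joint ranges: [-2.6, 2.6], [-0.5, 2.12], [-1.47, 1.34], [0.16, 2.42], [-1.27, 4.41], [0.06, 2.06], [-2.6, 2.6]. Speed limits (rad/s): [2.22, 2.22, 2.79, 2.79, 3.14, 3.14, 3.14].

### API

Orientations are given as a unit quaternion [x, y, z, w].
In Python, from workcell import sensors, imaging, order, spotter gives the robot as it stands. The module is installed in compiled form; this text tells all that it offers.
- The arm moves only by the shell command python3 -m inch 'ROWS' [FORCE]. ROWS is JSON, a list that holds one entry, the list of rows, each a list of 7 numbers: the shift along the tool's x, y, z in m, then the turn, a rotation vector about the tool's x, y, z in rad, then the closure, from -1 (fully open) to 1 (shut). In form: [[[x, y, z, ax, ay, az, hand], ...]]. A call has 1 to 10 rows; each row is the pose to reach, as a shift and turn from the pose commanded when the call began, along the tool's axes at that moment; what a row does not reach only later rows make up. A row lasts 1/10 s, in which the tool goes at most 50 mm and 8.59 degrees, less where a joint would pass 70% of its speed; a pose out of reach is approached as far as the arm can. A call with a gripper value outside its range is refused whole. The fingers move at their own pace and stop on an object; FORCE is the grip in N (left out, the last holds). Time passes only in rows, so rows that repeat a pose let the fingers close. It gives the time, the measured TCP pose, the force, the opening and the grip force at its end, in the units of the state.
- sensors.get_obs(): the state, without advancing time (a new reading comes with each control period).
- imaging.camera(name): name is "scene" or "side" or "wrist"; returns the picture (480x640x3 uint8, blue, green, red); there is no depth.
- imaging.calibration(name): a dict with "mtx" (3x3 intrinsics, pixels), "R" (3x3) and "t" (3): a world point X has camera coordinates R X + t; the wrist camera has in their place "tool_from_camera" (4x4, takes a point from camera to tool coordinates, whose origin is the TCP and whose axes are the flange's). Camera axes: x right, y down, z forward; pixel columns grow to the right and rows downward; lengths in m; the calibration is good to about 2 mm. A picture is of the moment at which its call begins: read the wrist's pose just before it. calibration takes no time and is no camera call.
- order.hand_in(): hands the job in; it is judged then, once.
Trained networks look in the newest picture that a camera, given by its name, has taken for a name from the list of things; names that differ only in an ending like _2 or _b are one class to them, and where a whole thing is asked for, a point or a joint stands for the part that bears it (a point fixed in the world has none). Each returns a list of dicts, best first, with "conf" (0 to 1); they miss things now and then, are a little off and sometimes report something else, mostly with a low value. They report only what shows in the picture. A call takes as long as a camera call. They do not tell look-alikes from the thing itself.
- spotter.look_for(label, camera): "pixel" ([column, row] in pixels, amid what is visible of it).
The state is a dict: "clock": time; "joint_pos": joint angles; "joint_velocities": joint speeds; "tau": joint torques, N m; "position": TCP position; "ee_rot": TCP orientation; "ft_force": force on the tool from outside, world axes, zero at the start; "torque": the same for the moment, N m; "grip_width": opening from 0.0 (shut) to 1.0 (fully open); "grasp_force": force on a finger pad.
Only numpy, scipy, OpenCV 4.12 (cv2) and the standard library are available. Lean on these libraries where they do the work, as an engineer would, in place of code of your own. Each camera call takes 0.05 s, during which the arm holds its last target. There are 200 camera calls.

## Working session

There is one attempt and no reset: what is moved stays moved. The work goes in short steps, Python scripts to look and compute and a shell command to move; the robot and the scene stay as the last step left them, time stands still between calls to the robot, and variables do not carry over. Pictures are saved under pics/ and viewed, at most 10 in all, crops included, and the job is handed in when it is done.

```bash
mkdir -p pics
python3 - <<'E'
from workcell import sensors, imaging, spotter
import cv2
o=sensors.get_obs(); print(o["clock"],o["position"],o["ee_rot"],o["grip_width"])
for c in ["scene","side"]:
    im=imaging.camera(c); cv2.imwrite(f"pics/{c}0.png",im)
    for l in ["plate_grip","seat","cover_grip","spring_l"]:
        try: print(c,l,[(d["pixel"],round(d["conf"],2)) for d in spotter.look_for(l,c)])
        except Exception as e: print(c,l,e)
    k=imaging.calibration(c); print(k)
print(imaging.calibration("wrist"))
E
```

```text
0.0 [ 0.2482938  -0.57319774  0.24750716] [ 9.79179300e-01  2.02996088e-01 -1.88198340e-04 -6.72363417e-04] 1.0016851512685139
scene plate_grip [([321.9, 179.7], 0.9), ([228.5, 266.2], 0.81), ([132.9, 247.0], 0.78), ([355.5, 443.4], 0.73)]
scene seat [([462.9, 323.1], 0.71)]
scene cover_grip [([302.4, 231.7], 0.89)]
scene spring_l [([513.2, 303.9], 0.57)]
{'mtx': array([[442.55272735,   0.        , 320.39508033],
       [  0.        , 442.55272735, 243.41395518],
       [  0.        ,   0.        ,   1.        ]]), 'R': array([[-0.45090856,  0.89237341,  0.01873943],
       [ 0.57832614,  0.30808614, -0.75539513],
       [-0.67986789, -0.32977662, -0.65500155]]), 't': array([ 0.30812926, -0.23861076,  1.20436871])}
side plate_grip [([319.7, 170.1], 0.95), ([485.0, 256.2], 0.89), ([130.1, 303.1], 0.88), ([314.2, 214.4], 0.85), ([373.7, 251.1], 0.31)]
side seat [([262.3, 384.5], 0.81)]
side cover_grip []
side spring_l [([250.3, 385.0], 0.64)]
{'mtx': array([[566.7643194 ,   0.        , 323.58677298],
       [  0.        , 566.7643194 , 243.93222899],
       [  0.        ,   0.        ,   1.        ]]), 'R': array([[-0.94495221, -0.32707787, -0.009241  ],
       [-0.18137604,  0.54709687, -0.81718281],
       [ 0.27233814, -0.77052261, -0.57630448]]), 't': array([0.49714228, 0.19496003, 0.82679382])}
{'mtx': array([[371.8127425 ,   0.        , 315.22026513],
       [  0.        , 371.8127425 , 237.17254292],
       [  0.        ,   0.        ,   1.        ]]), 'tool_from_camera': array([[ 8.11923736e-04, -9.46784472e-01, -3.21867217e-01,
         8.16237432e-02],
       [ 9.99999582e-01,  6.33088641e-04,  6.60287506e-04,
         7.20149163e-04],
       [-4.21379479e-04, -3.21867618e-01,  9.46784589e-01,
        -1.24898051e-01],
       [ 0.00000000e+00,  0.00000000e+00,  0.00000000e+00,
         1.00000000e+00]])}
```

View pics/scene0.png

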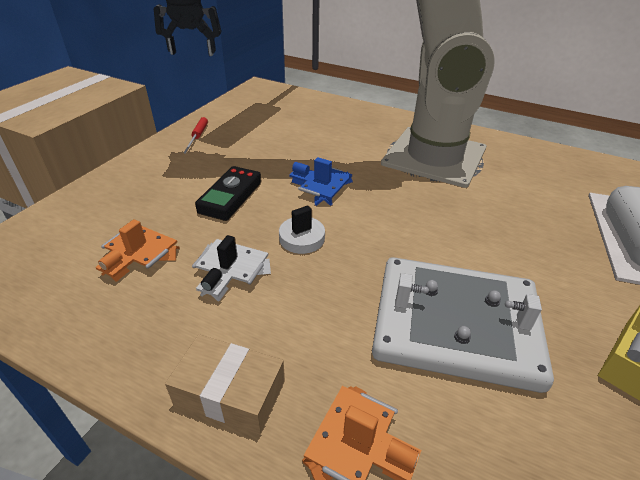

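View pics/side0.png

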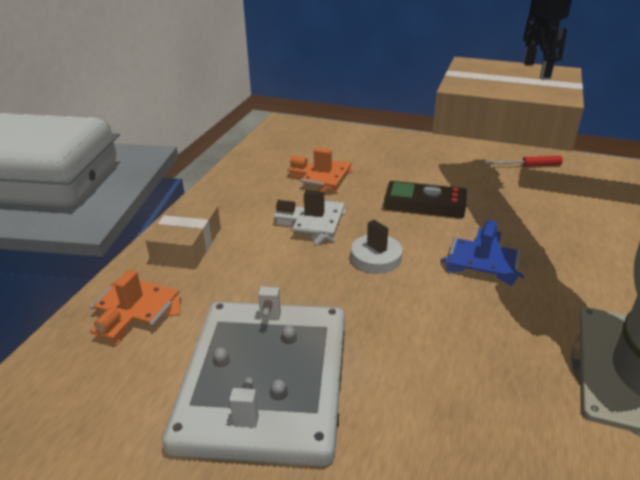

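The aluminium plate is at scene (228,255) and side (314,208). It could be confused with the blue plate at scene (322,180), the orange plates at (133,247) and (356,443), and the round cover at (302,228). By colour and lens barrel, the aluminium one is the target, so I'll check it in a close crop. The balls show at scene (432,287), (494,297) and (463,334), the last being the lone ball.

```bash
cat > h.py <<'E'
import numpy as np, cv2
from workcell import imaging
def P(c):
    k=imaging.calibration(c); return k["mtx"]@np.c_[k["R"],k["t"]]
def tri(a,b):
    X=cv2.triangulatePoints(P("scene"),P("side"),np.float64(a).reshape(2,1),np.float64(b).reshape(2,1)).ravel(); return X[:3]/X[3]
def plane(c,p,z):
    k=imaging.calibration(c); C=-k["R"].T@k["t"]; d=k["R"].T@np.linalg.inv(k["mtx"])@[p[0],p[1],1]
    return C+d*(z-C[2])/d[2]
E
python3 - <<'E'
from h import *
r=lambda x:np.round(x,4)
B=[((432,287),(289,333)),((494,297),(278,389)),((463,334),(221,355))]
for a,b in B: print("ball",r(tri(a,b)),r(plane("scene",a,.054)),r(plane("side",b,.054)))
print("handle",r(tri((228,252),(314,204))),r(plane("scene",(228,252),.05)),r(plane("side",(314,204),.05)))
print("lens",r(tri((211,279),(286,207))))
print("cover",r(tri((302,220),(377,236))))
a=cv2.imread("pics/scene0.png")[215:315,170:345]; b=cv2.imread("pics/side0.png")[170:270,260:435]
cv2.imwrite("pics/c1.png",cv2.resize(np.vstack([a,b]),None,fx=3,fy=3,interpolation=cv2.INTER_CUBIC)[:600])
E
```

```text
ball [0.5327 0.1377 0.0506] [0.5379 0.1394 0.054 ] [0.531  0.1396 0.054 ]
ball [0.5071 0.2386 0.0501] [0.5115 0.2385 0.054 ] [0.5056 0.2415 0.054 ]
ball [0.608  0.2088 0.05  ] [0.613 0.21  0.054] [0.6054 0.2109 0.054 ]
handle [ 0.6234 -0.2236  0.0489] [ 0.6242 -0.223   0.05  ] [ 0.6228 -0.2218  0.05  ]
lens [ 0.6833 -0.2196  0.033 ]
cover [ 0.4738 -0.1493  0.0505]
```

View pics/c1.png

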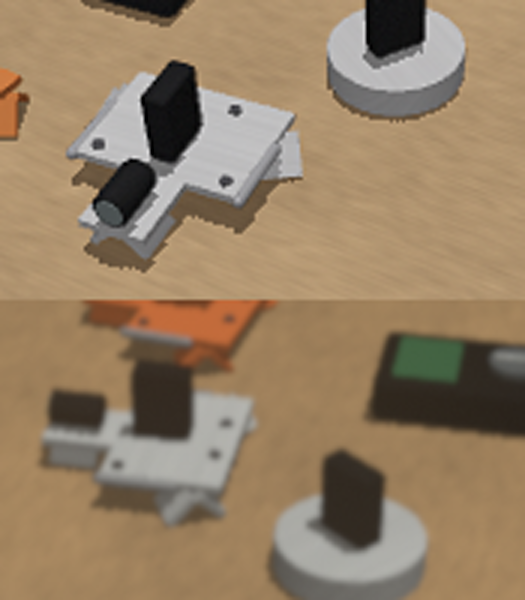

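The crop confirms it: aluminium plate, black handle, lens barrel at the nose pointing along about +x. I'll move above it for a close look with the wrist camera.

```bash
cat >> h.py <<'E'
from workcell import sensors
from scipy.spatial.transform import Rotation as R
def delta(xyz,yaw):
    o=sensors.get_obs(); Rt=R.from_quat(o["ee_rot"])
    G=R.from_matrix(np.c_[[np.cos(yaw),np.sin(yaw),0],[np.sin(yaw),-np.cos(yaw),0],[0,0,-1]])
    return np.round(np.r_[Rt.inv().apply(np.array(xyz)-o["position"]),(Rt.inv()*G).as_rotvec()],4)
def wray(p,z,o):
    k=imaging.calibration("wrist"); T=k["tool_from_camera"]; Rt=R.from_quat(o["ee_rot"])
    C=Rt.apply(T[:3,3])+o["position"]; d=Rt.apply(T[:3,:3]@np.linalg.inv(k["mtx"])@[p[0],p[1],1])
    return C+d*(z-C[2])/d[2]
E
python3 -m inch '[[[0.484,-0.173,0.047,0,0,0.35,-1],[0.484,-0.173,0.047,0,0,0.35,-1],[0.484,-0.173,0.047,0,0,0.35,-1],[0.484,-0.173,0.047,0,0,0.35,-1],[0.484,-0.173,0.047,0,0,0.35,-1],[0.484,-0.173,0.047,0,0,0.35,-1],[0.484,-0.173,0.047,0,0,0.35,-1],[0.484,-0.173,0.047,0,0,0.35,-1],[0.484,-0.173,0.047,0,0,0.35,-1],[0.484,-0.173,0.047,0,0,0.35,-1]]]'
python3 - <<'E'
from h import *
print(delta((.6235,-.2225,.20),.06))
E
```

```text
clock: 1.5
position: [0.6099, -0.2352, 0.2032]
ee_rot: [1.0, 0.029, 0.0, 0.0]
ft_force: [0.4, -0.4, 0.8]
grip_width: 1.0
grasp_force: 0.0
[ 0.0143 -0.0119  0.0032  0.0003 -0.0004 -0.0016]
```

```bash
python3 -m inch '[[[0.014,-0.012,0.003,0,0,0,-1],[0.014,-0.012,0.003,0,0,0,-1],[0.014,-0.012,0.003,0,0,0,-1]]]'
python3 - <<'E'
from h import *
from workcell import spotter
o=sensors.get_obs(); im=imaging.camera("wrist"); cv2.imwrite("pics/w1.png",im)
print(o["position"],[(d["pixel"],d["conf"]) for d in spotter.look_for("plate_grip","wrist")])
E
```

```text
clock: 1.8
position: [0.6215, -0.2245, 0.2]
ee_rot: [1.0, 0.029, -0.0, 0.0]
ft_force: [0.2, -1.2, 0.4]
grip_width: 1.001
grasp_force: 0.0
[ 0.62146388 -0.22454027  0.20002358] [([318.6, 209.3], 0.96), ([553.4, 162.1], 0.68)]
```

View pics/w1.png

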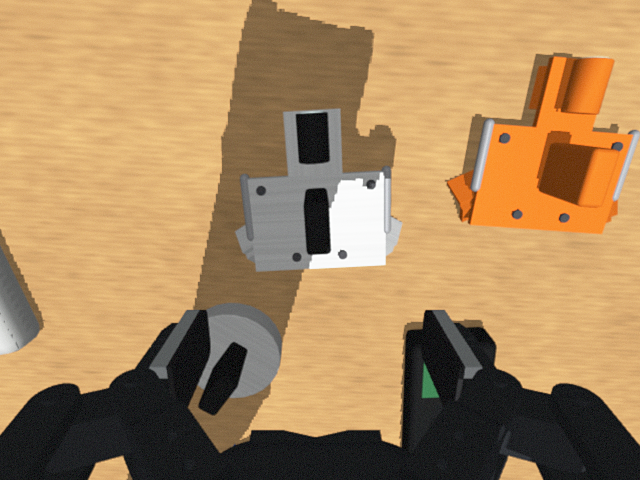

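The view shows the plate's handle at about (317,222), the nose edge at (284,111)-(340,108) and the rear edge at (257,271)-(386,265). The cover is at lower left, under the left finger at height.

Run:
```python
from h import *
o=sensors.get_obs()
q=lambda p,z=.024: wray(p,z,o)[:2]
a,b=q((257,271)),q((386,265)); c,d=q((284,111)),q((340,108)); r,n=(a+b)/2,(c+d)/2
v=n-r; print(a,b,c,d,np.linalg.norm(b-a),np.linalg.norm(v),np.arctan2(v[1],v[0]),np.arctan2(*((b-a)*[1,-1]) ))
w=a-b; print("yaw rear",np.arctan2(-w[0],w[1])); u=v/np.linalg.norm(v)
print("grip",r+u*.052, n-u*.08, "handle rear top edge", q((318,254),.024), q((317,190),.076), q((317,252),.076))
```

```text
[ 0.56614852 -0.17906705] [ 0.57825865 -0.29218237] [ 0.70130426 -0.19885422] [ 0.70592297 -0.24159581] 0.11376173545007484 0.1323092833391521 0.11665605117028804 0.10665373586496572
yaw rear 0.10665373586496572
grip [ 0.62385016 -0.22957234] [ 0.62415734 -0.22953635] handle rear top edge [ 0.5852527  -0.23189815] [ 0.65204155 -0.22676906] [ 0.60703502 -0.22940768]
```

Run:
```python
from h import *
print(delta((.6245,-.2285,.054),.11))
```

```text
[ 0.0035  0.0026  0.1465  0.0012  0.0003 -0.0538]
```

```bash
python3 -m inch '[[[0.003,0.003,0.03,0,0,-0.053,-1],[0.003,0.003,0.07,0,0,-0.053,-1],[0.003,0.003,0.11,0,0,-0.053,-1],[0.003,0.003,0.13,0,0,-0.053,-1],[0.003,0.003,0.146,0,0,-0.053,-1],[0.003,0.003,0.146,0,0,-0.053,-1],[0.003,0.003,0.146,0,0,-0.053,-1]]]'
python3 - <<'E'
from h import *
print(delta((.6245,-.2285,.054),.11))
cv2.imwrite("pics/w2.png",imaging.camera("wrist"))
E
```

```text
clock: 2.6
position: [0.6254, -0.2275, 0.0555]
ee_rot: [0.998, 0.055, 0.001, 0.0]
ft_force: [-0.1, -0.9, -0.7]
grip_width: 1.002
grasp_force: 0.0
[-0.001   0.0009  0.0015  0.0009 -0.0012  0.0009]
```

View pics/w2.png

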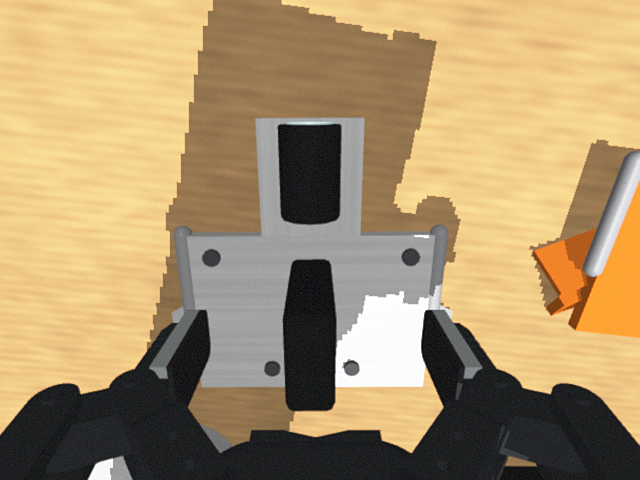

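The plate is square in the frame and the handle at (310,340) lies midway between the pads. I'll check the fore-aft offset and the plate edges again.

Run:
```python
from h import *
o=sensors.get_obs(); Rt=R.from_quat(o["ee_rot"])
t=lambda p,z: np.round(Rt.inv().apply(wray(p,z,o)-o["position"]),4)
for p,z in [((284,318),.076),((336,318),.076),((311,408),.076),((202,388),.024),((424,386),.024),((256,119),.024),((364,119),.024)]: print(p,t(p,z))
```

```text
(284, 318) [ 0.0188 -0.0089 -0.02  ]
(336, 318) [ 0.0187  0.0078 -0.02  ]
(311, 408) [-0.0174 -0.0004 -0.02  ]
(202, 388) [-0.0536 -0.0572  0.0318]
(424, 386) [-0.0525  0.0573  0.0319]
(256, 119) [ 0.0787 -0.0227  0.0321]
(364, 119) [0.0788 0.0207 0.0322]
```

```bash
python3 -m inch '[[[-0.001,0,0,0,0,0,1],[-0.001,0,0,0,0,0,1],[-0.001,0,0,0,0,0,1],[-0.001,0,0,0,0,0,1],[-0.001,0,0,0,0,0,1],[-0.001,0,0,0,0,0,1],[-0.001,0,0,0,0,0,1],[-0.001,0,0,0,0,0,1]]]' 70
python3 - <<'E'
import cv2,numpy as np
a=cv2.imread("pics/scene0.png")[265:355,385:545]; b=cv2.imread("pics/side0.png")[315:405,190:350]
cv2.imwrite("pics/c2.png",np.vstack([cv2.resize(x,(800,450))[40:340] if 0 else cv2.resize(x,(530,298),interpolation=cv2.INTER_CUBIC) for x in (a,b)]))
E
```

```text
clock: 3.45
position: [0.6243, -0.2267, 0.0545]
ee_rot: [0.998, 0.056, 0.0, 0.0]
ft_force: [-0.7, 0.4, 4.5]
grip_width: 0.202
grasp_force: 68.3
```

View pics/c2.png

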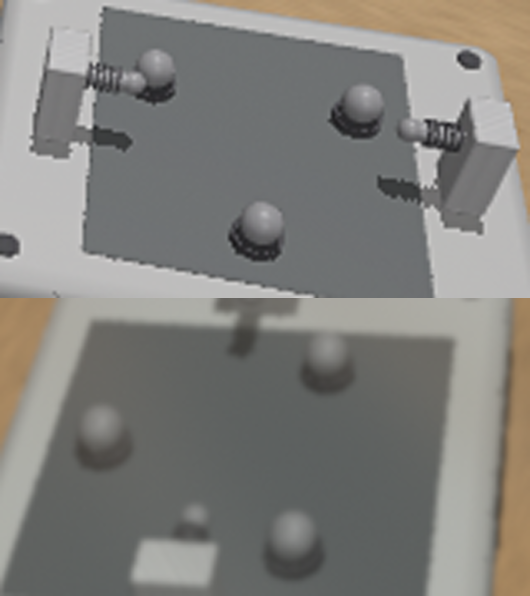

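Balls at scene (432,286), (494,296), (464,333) and side (288,332), (279,387), (221,355). The plate's handle is gripped.

```bash
python3 - <<'E'
from h import *
from scipy.optimize import least_squares
S=[(432.1,285.8),(494.3,296.4),(464.1,332.6)];D=[(288.4,331.9),(278.8,387.1),(220.8,354.8)]
def pr(c,X): x=P(c)@np.r_[X,1]; return x[:2]/x[2]
def f(v,cs=("scene","side")):
    r=[]
    for c,pp in (("scene",S),("side",D)):
        if c not in cs: continue
        for a,p in zip((-120,120,0),pp):
            t=v[2]+np.radians(a); r+=list(pr(c,[v[0]+.06*np.cos(t),v[1]+.06*np.sin(t),.054])-p)
    return r
for cs in (("scene","side"),("scene",),("side",)):
    s=least_squares(f,[.55,.197,.25],args=(cs,)); print(cs,s.x,np.abs(s.fun).max())
E
python3 -m inch '[[[0,0,-0.02,0,0,0,1],[0,0,-0.06,0,0,0,1],[0,0,-0.1,0,0,0,1],[0,0,-0.13,0,0,0,1],[0,0,-0.13,0,0,0,1],[0,0,-0.13,0,0,0,1]]]'
python3 - <<'E'
from h import *
print(delta((.551,.197,.19),.25))
E
```

```text
('scene', 'side') [0.54907511 0.19569565 0.25471517] 1.2154357573861603
('scene',) [0.55144287 0.19607687 0.24865305] 0.26562243714323586
('side',) [0.54814648 0.19551637 0.25872931] 0.23896628128747466
clock: 4.05
position: [0.6237, -0.2267, 0.1834]
ee_rot: [0.998, 0.056, -0.0, -0.0]
ft_force: [-0.4, -0.6, -4.8]
grip_width: 0.204
grasp_force: 69.0
[-2.500e-02 -4.291e-01 -6.500e-03 -2.000e-04  7.000e-04 -1.381e-01]
```

```bash
python3 -m inch '[[[-0.026,-0.428,-0.006,0,0,-0.144,1],[-0.026,-0.428,-0.006,0,0,-0.144,1],[-0.026,-0.428,-0.006,0,0,-0.144,1],[-0.026,-0.428,-0.006,0,0,-0.144,1],[-0.026,-0.428,-0.006,0,0,-0.144,1],[-0.026,-0.428,-0.006,0,0,-0.144,1],[-0.026,-0.428,-0.006,0,0,-0.144,1],[-0.026,-0.428,-0.006,0,0,-0.144,1],[-0.026,-0.428,-0.006,0,0,-0.144,1],[-0.026,-0.428,-0.006,0,0,-0.144,1]]]' 
python3 -m inch '[[[0,0,0,0,0,0,1],[0,0,0,0,0,0,1]]]'
python3 - <<'E'
from h import *
print(delta((.5495,.1957,.14),.254))
cv2.imwrite("pics/w3.png",imaging.camera("wrist"))
E
```

```text
clock: 5.05
position: [0.5474, 0.2013, 0.188]
ee_rot: [0.991, 0.132, -0.002, -0.001]
ft_force: [-0.2, 0.5, -4.5]
grip_width: 0.205
grasp_force: 69.5
clock: 5.25
position: [0.5504, 0.1939, 0.1886]
ee_rot: [0.992, 0.127, -0.001, 0.001]
ft_force: [0.8, -0.8, -3.3]
grip_width: 0.199
grasp_force: 69.5
[-0.0003 -0.002   0.0486  0.0009  0.0025  0.    ]
```

View pics/w3.png

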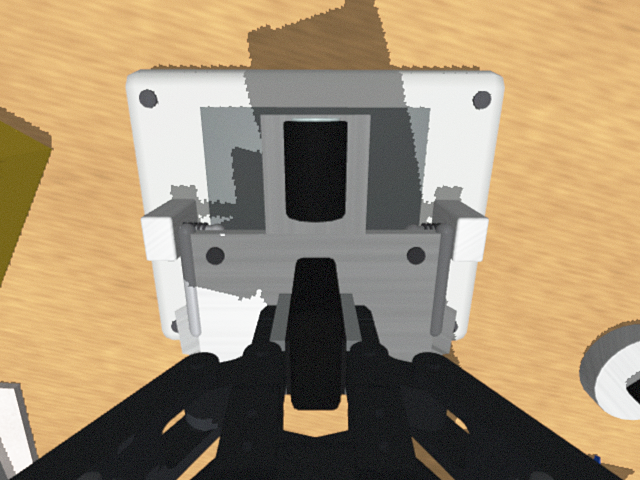

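The plate is centred over the unit and square to it. The post tops are at (166,238) and (465,239), and the shell is symmetric about column 316. I'll check the offset from the post tops.

Run:
```python
from h import *
o=sensors.get_obs()
l,r=[wray(p,.092,o) for p in ((166,238),(465,239))]; m=(l+r)/2;w=l-r
print(o["position"],m,np.linalg.norm(w),np.arctan2(-w[0],w[1]))
print(delta((.5495,.1957,.12),.254))
```

```text
[0.5506046  0.19381387 0.18904346] [0.55605361 0.19376925 0.092     ] 0.1887270307253545 0.25029606302146284
[-0.0005 -0.0022  0.069   0.0008  0.0018 -0.0005]
```

```bash
python3 -m inch '[[[0,-0.001,0.02,0,0,0,1],[0,-0.001,0.045,0,0,0,1],[0,-0.001,0.06,0,0,0,1],[0,-0.001,0.066,0,0,0,1],[0,-0.001,0.07,0,0,0,1],[0,-0.001,0.07,0,0,0,1]]]'
python3 - <<'E'
from h import *
print(delta((.551,.195,.1055),.254))
cv2.imwrite("pics/s2.png",imaging.camera("side")[280:430,150:350].repeat(3,0).repeat(3,1))
E
```

```text
clock: 5.9
position: [0.5505, 0.1965, 0.1204]
ee_rot: [0.992, 0.127, 0.0, -0.0]
ft_force: [1.1, 0.3, -3.6]
grip_width: 0.202
grasp_force: 69.5
[ 0.0001  0.0016  0.0149  0.     -0.0003  0.0015]
```

View pics/s2.png

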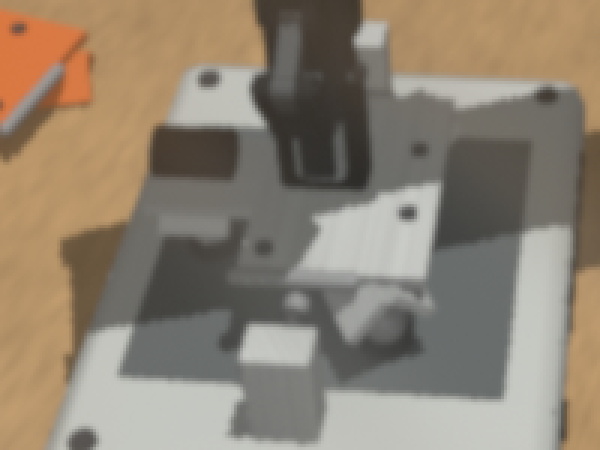

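The plate hangs level between the posts with the rear groove right above its ball, at crop (385,320). I'll lower it slowly and watch the force.

```bash
python3 -m inch '[[[0,0.001,0.003,0,0,0,1],[0,0.001,0.005,0,0,0,1],[0,0.001,0.007,0,0,0,1],[0,0.001,0.009,0,0,0,1],[0,0.001,0.009,0,0,0,1]]]' 
python3 -m inch '[[[0,0,0.002,0,0,0,1],[0,0,0.004,0,0,0,1],[0,0,0.006,0,0,0,1],[0,0,0.006,0,0,0,1]]]'
python3 -m inch '[[[0,0,0.002,0,0,0,1],[0,0,0.003,0,0,0,1],[0,0,0.003,0,0,0,1]]]'
```

```text
clock: 6.45
position: [0.5514, 0.1953, 0.1115]
ee_rot: [0.992, 0.127, 0.001, 0.0]
ft_force: [4.5, -1.6, -2.0]
grip_width: 0.202
grasp_force: 69.7
clock: 6.85
position: [0.5507, 0.1951, 0.1062]
ee_rot: [0.992, 0.127, 0.0, 0.001]
ft_force: [-1.2, -6.8, 13.1]
grip_width: 0.199
grasp_force: 71.9
clock: 7.15
position: [0.5511, 0.1952, 0.1058]
ee_rot: [0.992, 0.127, 0.001, 0.001]
ft_force: [-11.4, -10.3, 37.3]
grip_width: 0.199
grasp_force: 75.5
```

It stopped at the expected home height with about 40 N down. I'll relax the push, open, then check.

```bash
python3 -m inch '[[[0,0,-0.003,0,0,0,1],[0,0,-0.003,0,0,0,1],[0,0,-0.003,0,0,0,-0.2],[0,0,-0.003,0,0,0,-0.4],[0,0,-0.003,0,0,0,-0.4],[0,0,-0.003,0,0,0,-0.4],[0,0,-0.003,0,0,0,-0.4]]]' 
python3 -m inch '[[[0,0,-0.01,0,0,0,-0.4],[0,0,-0.03,0,0,0,-0.4],[0,0,-0.06,0,0,0,-0.4],[0,0,-0.09,0,0,0,-0.4],[0,0,-0.09,0,0,0,-0.4],[0,0,-0.09,0,0,0,-0.4]]]'
python3 - <<'E'
from h import *
w=imaging.camera("wrist"); s=imaging.camera("side")[290:420,170:335]; c=imaging.camera("scene")[240:390,370:560]
f=lambda x:cv2.resize(x,(400,300),interpolation=cv2.INTER_CUBIC)
cv2.imwrite("pics/e.png",np.vstack([np.hstack([f(s),f(c)]),np.hstack([f(w),0*f(w)])]))
cv2.imwrite("pics/wf.png",w); o=sensors.get_obs(); print(o["position"],o["ee_rot"],o["ft_force"])
E
```

```text
clock: 7.85
position: [0.5503, 0.1959, 0.105]
ee_rot: [0.992, 0.128, -0.0, -0.0]
ft_force: [-0.0, 0.7, 0.4]
grip_width: 0.696
grasp_force: 0.0
clock: 8.45
position: [0.5508, 0.1958, 0.1963]
ee_rot: [0.992, 0.128, 0.001, -0.0]
ft_force: [0.3, -0.1, -0.6]
grip_width: 0.699
grasp_force: 0.0
[0.54998229 0.19546782 0.1942667 ] [ 9.91830419e-01  1.27560788e-01 -7.92344819e-04  1.92179138e-04] [ 0.21155412 -0.43298986 -1.21192266]
```

View pics/e.png

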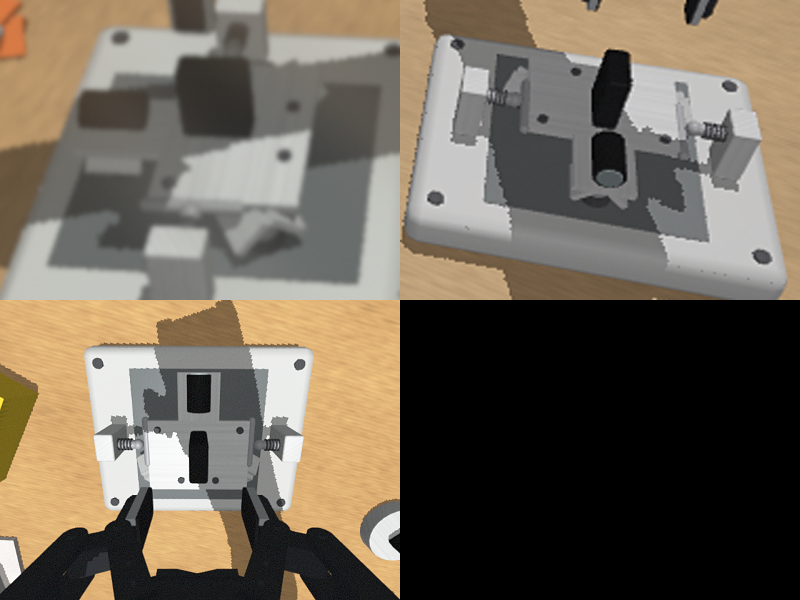

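The plate sits in the mount, with the lens over the lone ball. I'll take one closer look at both spring noses before handing in.

Run:
```python
from h import *
c=imaging.camera("scene")[260:330,390:560]; w=cv2.imread("pics/wf.png")[170:260,140:500]
f=lambda x,h:cv2.resize(x,(790,h),interpolation=cv2.INTER_CUBIC)
cv2.imwrite("pics/e2.png",np.vstack([f(c,325),f(w,198)]))
```

```text
(no output)
```

View pics/e2.png

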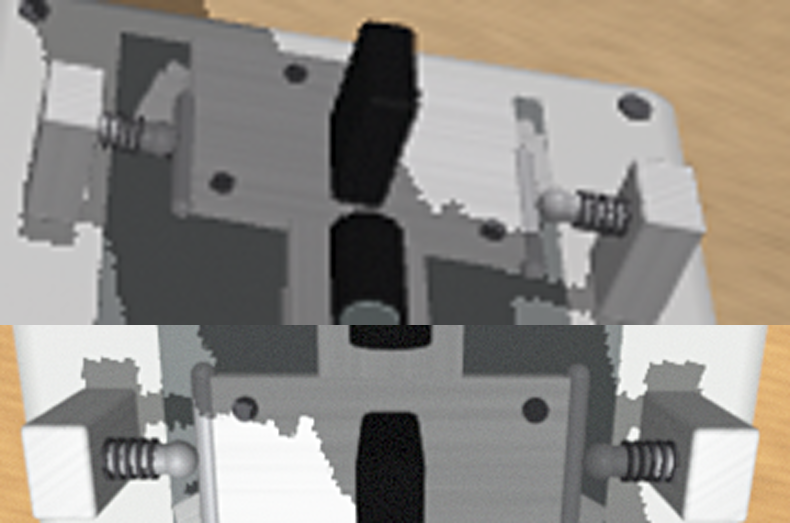

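Both noses bear on the bars at the same height on each side. The push hit its hard stop at the home height, well past the 9 N the springs need.

```bash
python3 -c "
from workcell import order; print(order.hand_in())"
```

```text
the job is handed in; nothing more can be done
None
```

I seated the optics plate on the three balls, lens over the lone ball, pressed it to its home height with about 40 N, let go, and handed the job in at about 8.5 s; in the pictures it looks level with both springs on its edges, I never went near the round cover, and no verdict came back.

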